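Lock the mixing vessel's lid with its ratchet handle

TASK

Lock the lid of the steel mixing vessel: flip the small direction lever on the ratchet so that the handle drives counter-clockwise (seen from above), then swing the long handle back and forth until the locking bar has turned counter-clockwise to lie squarely under both catches on the rim. Move the bar only by means of the ratchet handle, never by pushing the bar itself, leave the direction lever as you set it, and let go.

Things in the scene. Friction and masses are not known exactly. Their poses are not given: they have to be found in the camera images.
- vessel: Fixed round steel vessel, 190 mm wide, lid top at height 98 mm. Origin: centre of its underside, on the vertical axis about which bar and handle turn; z up. Two catches (62 mm wide, tops at height 122 mm) stand on the rim at +x and -x: x is the line from catch to catch. Each is open where a bar turning counter-clockwise enters, with a stop behind. +x points away from the robot within 0.45 rad.
- bar: Locking bar, dark steel, 196 x 24 x 8 mm, top at height 112 mm, across the lid below the ratchet. Origin as the vessel's; x along the bar, z up. Locked when its yaw relative to the vessel is 0; starts at -2.3 to -1.7 rad, turns from -2.62 to +0.20 (stops). Stays where left (0.4 N m to turn). The ratchet drives its crown of 30 teeth (radius 53 mm, top at height 128 mm).
- grip (a point): Point at height 170 mm on the centre line of the handle's grip: an upright black round post, diameter 20 mm, from height 144 to 194 mm, 130 mm from the vessel's axis, at the end of a flat aluminium arm 20 mm wide whose top is at height 144 mm.
- handle (a joint): Angle (rad) of the ratchet handle about the vessel's axis, counter-clockwise positive; 0 when the arm points along the vessel's -y; stops at -0.63 and +0.63, so one swing is not enough. It stays where left. Swinging the driving way takes the bar along after up to one tooth (0.21) of free play; swinging back leaves the bar. 0.12 N m, 0.52 when driving. Move the grip at 0.2 m/s or slower.
- pawl (a joint): Direction lever: dark rod with 18 mm ball, across the axis from the grip; pivot 45 mm from the axis at height 148 mm, ball centre 45 mm above it. Value = tilt along the circle round the axis: -0.6 (ball 26 mm to the clockwise side, at height 185 mm) drives clockwise, +0.6 counter-clockwise; 0.35 to 0.6 if its foot is on a tooth. Falls to either side by its weight (under 1 N). Starts negative.

How it is judged:
On the way, in this order (a step that is already met when the one before it is completed fails the run):
1. the direction lever is flipped to its counter-clockwise side (value of joint pawl above 0.15 rad), for 0.2 s.
2. the bar lies under both catches (angle between the x axis of bar and the x axis of vessel, either way round below 0.26 rad), for 0.2 s.
At the end, for the whole second after the job is handed in: The locking bar lies still under both catches, within 0.26 rad (15 degrees) of the line from catch to catch, and the direction lever still leans to its counter-clockwise side (more than 0.15 rad) (angle between the x axis of bar and the x axis of vessel, either way round below 0.26 rad and value of joint pawl above 0.15 rad and angular speed of bar below 0.05 rad/s); the robot touches nothing.
It fails at once if the robot pushes the bar itself (more than 2 N) (contact force between any of the fingers, the arm and bar above 2 N).
It also fails if it takes over 64 s, if anything falls off the work surface, if the arm or the gripper's body presses on something with over 40 N, if the wrist force passes 120 N, or if a joint passes its speed limit or range.

ROBOT

A 6-joint arm with a two-finger parallel gripper is mounted at the origin on the work surface. World frame = base frame: x ahead of the robot, y to its left, z up, the work surface at z = 0. Lengths are in m, angles in rad, forces in N, time in s.
With the tool pointing down it reaches from about 0.225 to 0.875 m from the base axis. Payload 3.4 kg.
Tool frame: the origin (TCP) lies between the finger pads; the fingertips stand 25 mm ahead of it and the grasp point (between the pads) lies 6 mm ahead of it (r.tip_extent is the distance from the TCP to the fingertips, in m); z points along the fingers, y is the line along which they close (so a half turn about z gives the same grasp; the last joint's range is limited). The gripper opens to 85 mm and grips with 20 to 120 N. Pads are 22 mm wide; open, the fingers measure 114 mm over their backs; the gripper's body (76 mm by 85 mm) begins 54 mm behind the grasp point. The pads swing forward as they close: fully open they stand 13 mm farther back than shut.
Start: joints at [1.129, 0.276, 1.505, -0, 1.361, -0.121], TCP at [0.181, 0.546, 0.256] pointing down, gripper open.
Joint ranges: [-2.89, 2.89], [-0.75, 2.08], [0.22, 2.7], [-1.18, 4.32], [0.11, 2.71], [-2.7, 2.7]. Speed limits (rad/s): [2.57, 2.57, 3.14, 3.14, 3.14, 3.14].

INTERFACE

Orientations are given as a unit quaternion [x, y, z, w].
In Python, from bench import r gives the robot as it stands.
- The arm moves only by the tool play_rows, never from a script. Its argument "motion" is a list that holds one entry, the list of rows, each a list of 7 numbers: the shift along the tool's x, y, z in mm, then the turn, a rotation vector about the tool's x, y, z in rad, then the finger opening in mm, from 0 to 85.4. A call has 1 to 20 rows; each row shifts and turns the commanded pose from where the row before left it, along the tool's axes as they then stand; what a row does not reach is not made up. A row lasts 1/10 s, in which the tool goes at most 50 mm and 8.59 degrees, less where a joint would pass 70% of its speed; a pose out of reach is approached as far as the arm can. A call with a gripper value outside its range is refused whole. The fingers move at their own pace and stop on an object; "squeeze" is the grip in N (left out, the last holds). Time passes only in rows, so rows that do not move let the fingers close. It gives the time, the measured TCP pose, the force, the opening and the grip force at its end, in the units of the state.
- r.observe(): the state, without advancing time (a new reading comes with each control period).
- r.camera(name): name is "side" or "top" or "wrist"; returns the picture (480x640x3 uint8, red, green, blue); there is no depth.
- r.camera_params(name): a dict with "vfov" (degrees; the focal length in pixels is half the picture's height over the tangent of half this angle, whatever the lens; pixels are square), "cx", "cy" (the principal point, pixels), "rvec" (rotation vector, rad) and "tvec" (3), from world to camera coordinates, as OpenCV has them. Camera axes: x right, y down, z forward; pixel columns grow to the right and rows downward; lengths in m; the calibration is good to about 2 mm. A picture is of the moment at which its call begins: read the wrist's pose just before it. camera_params takes no time and is no camera call; for the wrist camera it gives the pose at the moment of the call.
- r.hand_in(): hands the job in; it is judged then, once.
The state is a dict: "time": time; "q": joint angles; "dq": joint speeds; "effort": joint torques, N m; "eef_pos": TCP position; "tcp_rot": TCP orientation; "contact_force": force on the tool from outside, world axes, zero at the start; "moment": the same for the moment, N m; "width": opening from 0.0 (shut) to 1.0 (fully open); "gripper_force": force on a finger pad.
Only numpy, scipy, OpenCV 4.12 (cv2) and the standard library are available. Lean on these libraries where they do the work, as an engineer would, in place of code of your own. Each camera call takes 0.05 s, during which the arm holds its last target. There are 200 camera calls.

## Working session

There is one attempt and no reset: what is moved stays moved. The work goes in short steps, Python scripts to look and compute and a tool call to move; the robot and the scene stay as the last step left them, time stands still between calls to the robot, and variables do not carry over. Pictures are saved under pics/ and viewed, at most 10 in all, crops included, and the job is handed in when it is done.

Besides the shell and the picture viewer there is one more tool, called after "Call:" as name(argument=value, ...) on one line, values as JSON. play_rows: Moves the arm, as the interface text tells. Its arguments: {"type":"object","properties":{"motion":{"type":"array"},"squeeze":{"type":"number"}},"required":["motion"]}

```bash
mkdir -p pics
python3 - <<'E'
from bench import r
import cv2
for n in("top","side"):
    im=r.camera(n); cv2.imwrite(f"pics/{n}0.png",im[:,:,::-1]); print(n,r.camera_params(n))
o=r.observe();print(o)
E
```

```text
top {'vfov': 46.88515716652364, 'cx': 328.30031146569286, 'cy': 246.44673411866765, 'rvec': array([ 2.14289915, -2.13059016,  0.19007919]), 'tvec': array([0.04287098, 0.58716724, 0.66740328])}
side {'vfov': 54.10357236392906, 'cx': 315.53542025573233, 'cy': 242.06339156829105, 'rvec': array([ 0.94214465, -2.37584618,  1.18514123]), 'tvec': array([0.43957093, 0.33905461, 0.43697363])}
{'time': 0.1, 'q': array([ 1.12903253e+00,  2.76534525e-01,  1.50600388e+00,  3.96539635e-05,
        1.36072935e+00, -1.21008018e-01]), 'dq': array([ 0.00062004, -0.00186316, -0.00316553,  0.00083887, -0.00097939,
       -0.00066171]), 'effort': array([ 1.35652295e-03, -4.17694795e+01, -2.46405637e+01, -4.36307459e-05,
        5.72166959e-03,  2.03849311e-05]), 'eef_pos': array([0.18109732, 0.54527741, 0.25552567]), 'tcp_rot': array([ 1.59695300e-01,  9.87165999e-01, -7.99227488e-04, -2.51202402e-04]), 'contact_force': array([ 0.17506531, -1.05785852,  0.48269772]), 'moment': array([ 0.01818658, -0.01013209,  0.00305085]), 'gripper_force': 0.0, 'width': 1.0011472835586768}
```

View pics/top0.png

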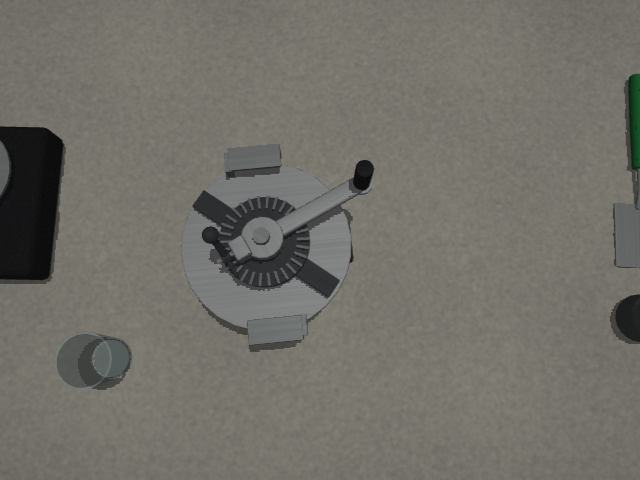

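View pics/side0.png

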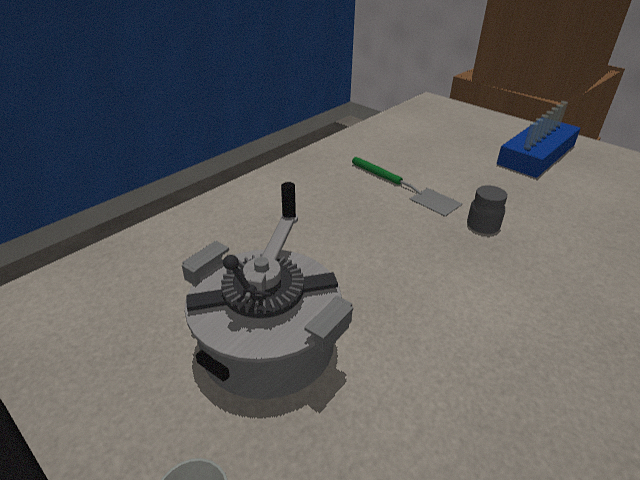

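The top view shows the catches at about (253,157) and (276,330), the hub at (261,237), the grip top at (365,167), the ball at (210,235), and the bar ends at about (203,204) and (330,286).

```bash
cat > h.py <<'E'
from bench import r
import numpy as np, cv2
from scipy.spatial.transform import Rotation as R
def ray(n,u,v,z,p=None):
    p=p or r.camera_params(n); M=R.from_rotvec(np.ravel(p['rvec'])).as_matrix(); t=np.ravel(p['tvec'])
    f=240/np.tan(np.radians(p['vfov'])/2); d=M.T@[(u-p['cx'])/f,(v-p['cy'])/f,1]; c=-M.T@t
    return c+d*(z-c[2])/d[2]
def proj(n,P,p=None):
    p=p or r.camera_params(n); M=R.from_rotvec(np.ravel(p['rvec'])).as_matrix(); f=240/np.tan(np.radians(p['vfov'])/2)
    q=M@np.array(P)+np.ravel(p['tvec']); return q[:2]/q[2]*f+[p['cx'],p['cy']]
E
python3 - <<'E'
from h import *
np.set_printoptions(precision=4,suppress=True)
for k,u,v,z in[("c1",253,157,.122),("c2",276,330,.122),("hub",261,237,.15),("grip",365,167,.194),("ball",210,235,.185),("b1",203,204,.112),("b2",330,286,.112)]: print(k,ray("top",u,v,z))
im=cv2.imread("pics/top0.png")[130:360,165:385]; cv2.imwrite("pics/c.png",cv2.resize(im,None,fx=2.6,fy=2.6,interpolation=2))
E
```

```text
c1 [0.6823 0.1373 0.122 ]
c2 [0.4781 0.1056 0.122 ]
hub [0.5799 0.122  0.15  ]
grip [0.6477 0.009  0.194 ]
ball [0.5751 0.1715 0.185 ]
b1 [0.6267 0.1967 0.112 ]
b2 [0.5294 0.0445 0.112 ]
```

View pics/c.png

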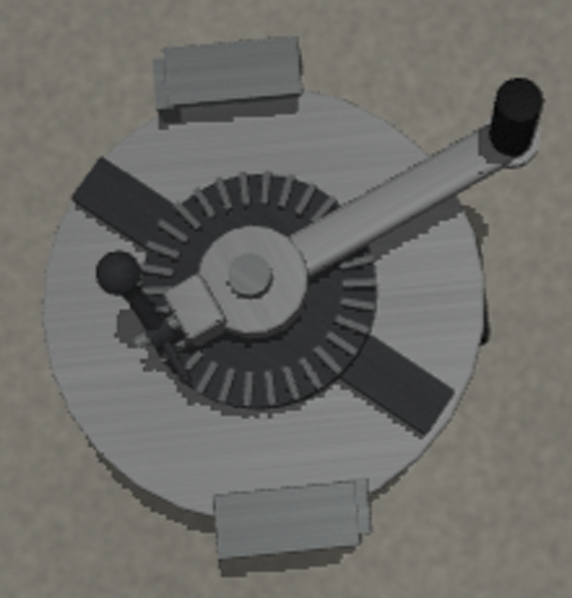

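Vessel axis is about (0.580, 0.1215), yaw 0.154. The bar is at about -2.29, the handle at +0.39, and the ball near (0.577, 0.172), leaning clockwise, so this all agrees with the given sizes. I'll go to the clockwise side of the ball with shut fingers.

Call:
play_rows(motion=[[[0,0,0,0,0,0.143,0],[0,0,0,0,0,0.143,0],[0,0,0,0,0,0.143,0],[0,0,0,0,0,0.143,0],[0,0,0,0,0,0.143,0],[-37,13,0,0,0,0,0],[-37,13,0,0,0,0,0],[-37,13,0,0,0,0,0],[-37,13,0,0,0,0,0],[-37,13,0,0,0,0,0],[-37,13,0,0,0,0,0],[-37,13,0,0,0,0,0],[-37,13,0,0,0,0,0],[-37,13,0,0,0,0,0],[-37,13,0,0,0,0,0],[-37,13,0,0,0,0,0],[-37,13,0,0,0,0,0],[-37,13,0,0,0,0,0],[-37,13,0,0,0,0,0],[0,0,0,0,0,0,0]]])

```text
time: 2.1
eef_pos: [0.6056, 0.1892, 0.2551]
tcp_rot: [0.497, 0.868, -0.001, 0.001]
contact_force: [-0.9, 0.9, -0.3]
width: 0.002
gripper_force: 0.0
```

Call:
play_rows(motion=[[[0,3,0,0,0,0,0],[0,0,18,0,0,0,0],[0,0,18,0,0,0,0],[0,0,18,0,0,0,0],[0,0,0,0,0,0,0],[0,-7,0,0,0,0,0],[0,-7,0,0,0,0,0],[0,-7,0,0,0,0,0],[0,-7,0,0,0,0,0],[0,-7,0,0,0,0,0],[0,-7,0,0,0,0,0],[0,-7,0,0,0,0,0],[0,-3,0,0,0,0,0],[0,0,0,0,0,0,0],[0,0,0,0,0,0,0]]])

```text
time: 3.6
eef_pos: [0.56, 0.1679, 0.2023]
tcp_rot: [0.495, 0.869, 0.0, 0.0]
contact_force: [-0.8, -0.3, -0.4]
width: -0.002
gripper_force: 0.0
```

Run:
```python
from h import *
a=r.camera("side")[190:420,130:430]; cv2.imwrite("pics/d.png",cv2.resize(a[:,:,::-1],None,fx=2.5,fy=2.5,interpolation=2))
```

```text
(no output)
```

View pics/d.png

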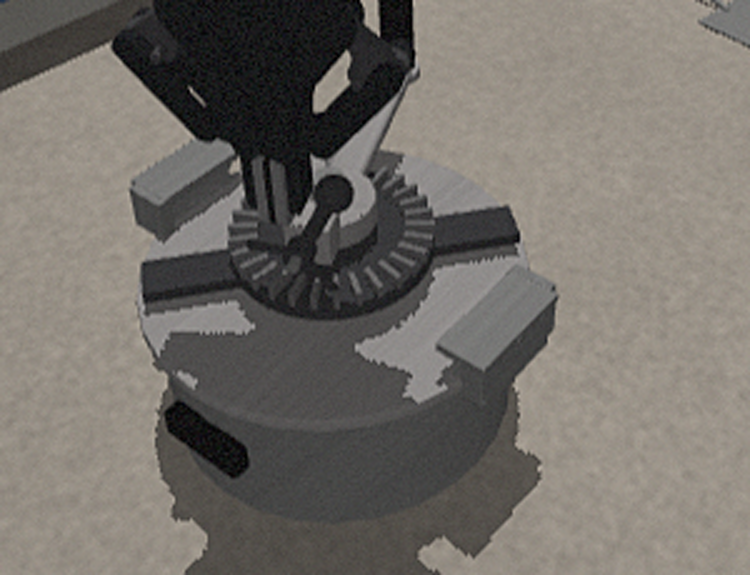

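The ball now leans to the counter-clockwise side (crop 333,192), so the lever is flipped. Next I lift, go over the grip post and lower with the fingers open.

Call:
play_rows(motion=[[[0,0,-20,0,0,0,0],[0,0,-20,0,0,0,0],[0,0,-20,0,0,0,0],[-30,-1,0,0,0,0,60],[-30,-1,0,0,0,0,60],[-30,-1,0,0,0,0,60],[-30,-1,0,0,0,0,60],[-30,-1,0,0,0,0,60],[-30,-1,0,0,0,0,60],[0,0,0,0,0,0,60],[0,0,20,0,0,0,60],[0,0,20,0,0,0,60],[0,0,20,0,0,0,60],[0,0,20,0,0,0,60],[0,0,0,0,0,0,60],[0,0,0,0,0,0,60]]])

```text
time: 5.25
eef_pos: [0.6465, 0.0105, 0.1823]
tcp_rot: [0.495, 0.869, 0.0, -0.0]
contact_force: [-0.0, 0.6, 0.2]
width: 0.706
gripper_force: 0.0
```

Run:
```python
from h import *
a=r.camera("wrist"); b=r.camera("side")[140:380,130:430]
b=cv2.resize(b,(400,320)); a=cv2.resize(a,(400,300)); c=np.zeros((320,800,3),np.uint8); c[:300,:400]=a; c[:,400:]=b
cv2.imwrite("pics/e.png",c[:,:,::-1])
```

```text
(no output)
```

View pics/e.png

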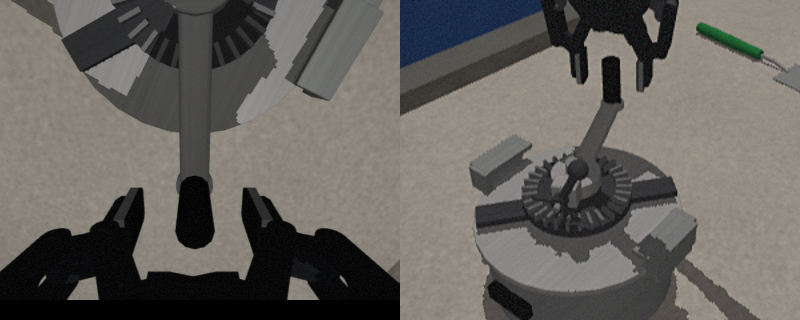

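The post stands centred between the fingers and the ball is still on the counter-clockwise side. I close to a loose cage, swing back, then make the first driving swing.

Call:
play_rows(motion=[[[0,0,0,0,0,0,25],[0,0,0,0,0,0,25],[0,0,0,0,0,0,25],[0,0,0,0,0,0,25],[0,0,0,0,0,0,25],[0.65,-13,0,0,0,0.1,25],[0.65,-13,0,0,0,0.1,25],[0.65,-13,0,0,0,0.1,25],[0.65,-13,0,0,0,0.1,25],[0.65,-13,0,0,0,0.1,25],[0.65,-13,0,0,0,0.1,25],[0.65,-13,0,0,0,0.1,25],[0.65,-13,0,0,0,0.1,25],[0.65,-13,0,0,0,0.1,25],[0.65,-13,0,0,0,0.1,25],[0,0,0,0,0,0,25],[0,0,0,0,0,0,25]]], squeeze=20)

```text
time: 7.05
eef_pos: [0.522, 0.0055, 0.1826]
tcp_rot: [0.85, 0.526, 0.0, 0.0]
contact_force: [-0.5, -0.8, 0.2]
width: 0.294
gripper_force: 0.0
```

Call:
play_rows(motion=[[[0.65,13,0,0,0,-0.1,25],[0.65,13,0,0,0,-0.1,25],[0.65,13,0,0,0,-0.1,25],[0.65,13,0,0,0,-0.1,25],[0.65,13,0,0,0,-0.1,25],[0.65,13,0,0,0,-0.1,25],[0.65,13,0,0,0,-0.1,25],[0.65,13,0,0,0,-0.1,25],[0.65,13,0,0,0,-0.1,25],[0.65,13,0,0,0,-0.1,25],[0.65,13,0,0,0,-0.1,25],[0.65,13,0,0,0,-0.1,25],[0,0,0,0,0,0,25],[0,0,0,0,0,0,25]]])

```text
time: 8.45
eef_pos: [0.6677, 0.0252, 0.1818]
tcp_rot: [0.406, 0.914, 0.0, -0.0]
contact_force: [0.6, -0.4, 0.6]
width: 0.289
gripper_force: 0.1
```

Run:
```python
from h import *
a=r.camera("top")[130:360,150:400]; b=r.camera("side")[140:380,130:430]
c=np.hstack([cv2.resize(a,(400,368)),cv2.resize(b,(400,368))])
cv2.imwrite("pics/f.png",c[:,:,::-1])
```

```text
(no output)
```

View pics/f.png

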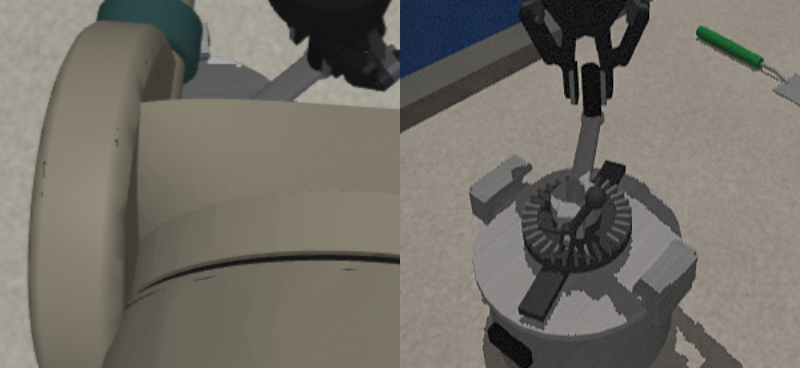

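Driving works: the bar turned, with its near end at crop (545,290), and the lever stays counter-clockwise. The second cycle cannot overshoot, so I do it in full.

Call:
play_rows(motion=[[[0.65,-13,0,0,0,0.1,25],[0.65,-13,0,0,0,0.1,25],[0.65,-13,0,0,0,0.1,25],[0.65,-13,0,0,0,0.1,25],[0.65,-13,0,0,0,0.1,25],[0.65,-13,0,0,0,0.1,25],[0.65,-13,0,0,0,0.1,25],[0.65,-13,0,0,0,0.1,25],[0.65,-13,0,0,0,0.1,25],[0.65,-13,0,0,0,0.1,25],[0.65,-13,0,0,0,0.1,25],[0.65,-13,0,0,0,0.1,25],[0,0,0,0,0,0,25],[0,0,0,0,0,0,25]]])

```text
time: 9.95
eef_pos: [0.5218, 0.0055, 0.1826]
tcp_rot: [0.851, 0.526, 0.0, 0.0]
contact_force: [0.4, -0.6, -0.4]
width: 0.294
gripper_force: 0.0
```

Call:
play_rows(motion=[[[0.65,13,0,0,0,-0.1,25],[0.65,13,0,0,0,-0.1,25],[0.65,13,0,0,0,-0.1,25],[0.65,13,0,0,0,-0.1,25],[0.65,13,0,0,0,-0.1,25],[0.65,13,0,0,0,-0.1,25],[0.65,13,0,0,0,-0.1,25],[0.65,13,0,0,0,-0.1,25],[0.65,13,0,0,0,-0.1,25],[0.65,13,0,0,0,-0.1,25],[0.65,13,0,0,0,-0.1,25],[0.65,13,0,0,0,-0.1,25],[0,0,0,0,0,0,25],[0,0,0,0,0,0,25]]])

```text
time: 11.35
eef_pos: [0.6677, 0.0252, 0.1818]
tcp_rot: [0.406, 0.914, 0.0, -0.0]
contact_force: [0.6, -0.0, -0.2]
width: 0.299
gripper_force: 0.1
```

Run:
```python
from h import *
p=ray("side",238.8,329,.112)-[.58,.1215,0];print(p,np.arctan2(p[1],p[0])-.154)
b=r.camera("side")[190:390,150:390]
cv2.imwrite("pics/g.png",cv2.resize(b,(720,600),interpolation=2)[:,:,::-1])
```

```text
[-0.02872437  0.06710869  0.112     ] 1.821228638539775
```

View pics/g.png

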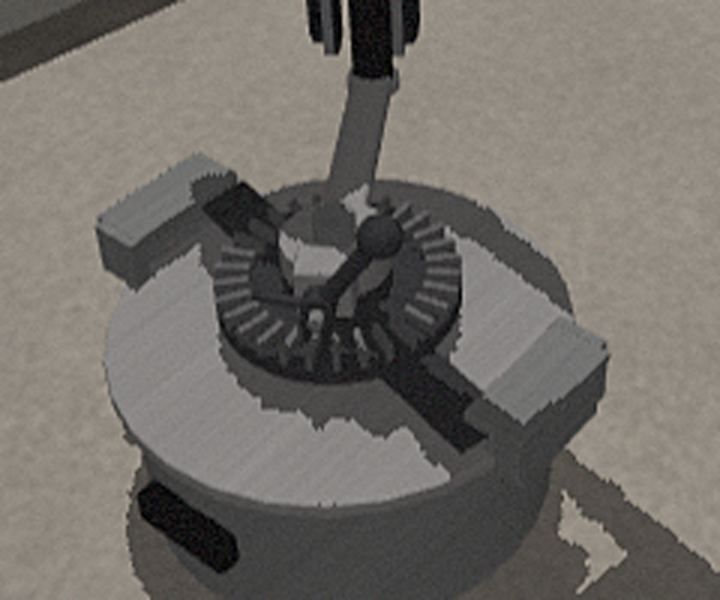

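Run:
```python
from h import *
np.set_printoptions(precision=0,suppress=True)
for a in(-.4,-.35,-.3,-.25,-.2,-.1,0):
    w=a+.154; e=np.array([np.cos(w),np.sin(w)]); n=np.array([-e[1],e[0]]); c=np.array([.58,.1215])
    f=lambda s,l,z:(proj("side",[*(c+s*e+l*n),z])-[150,190])*3
    print(a,f(-.098,.012,.112),f(-.098,.012,.104),f(-.098,-.012,.112),f(-.06,.012,.112),f(.098,.012,.112),f(.098,-.012,.112))
```

```text
-0.4 [436. 457.] [436. 471.] [489. 432.] [388. 396.] [226. 190.] [271. 173.]
-0.35 [448. 453.] [448. 466.] [498. 425.] [395. 393.] [217. 194.] [262. 176.]
-0.3 [459. 448.] [459. 462.] [507. 419.] [402. 391.] [208. 198.] [252. 179.]
-0.25 [470. 443.] [470. 456.] [515. 412.] [409. 388.] [200. 203.] [243. 182.]
-0.2 [480. 437.] [480. 451.] [523. 405.] [415. 386.] [192. 208.] [234. 186.]
-0.1 [499. 425.] [499. 438.] [537. 391.] [428. 379.] [176. 219.] [216. 194.]
0 [517. 411.] [516. 425.] [549. 375.] [439. 372.] [162. 231.] [199. 204.]
```

The bar is at about -0.29. I'll go back two teeth (0.6), then drive forward 0.47, which should leave it near 0.

Call:
play_rows(motion=[[[0.65,-13,0,0,0,0.1,25],[0.65,-13,0,0,0,0.1,25],[0.65,-13,0,0,0,0.1,25],[0.65,-13,0,0,0,0.1,25],[0.65,-13,0,0,0,0.1,25],[0.65,-13,0,0,0,0.1,25],[0,0,0,0,0,0,25],[0,0,0,0,0,0,25],[0.65,13,0,0,0,-0.1,25],[0.65,13,0,0,0,-0.1,25],[0.65,13,0,0,0,-0.1,25],[0.65,13,0,0,0,-0.1,25],[0.32,9.1,0,0,0,-0.07,25],[0,0,0,0,0,0,25],[0,0,0,0,0,0,25]]])

```text
time: 12.9
eef_pos: [0.6545, 0.0149, 0.182]
tcp_rot: [0.465, 0.886, 0.0, 0.0]
contact_force: [-0.9, 0.1, -0.2]
width: 0.292
gripper_force: 0.3
```

Run:
```python
from h import *
b=r.camera("side")[190:390,150:390]
cv2.imwrite("pics/i.png",cv2.resize(b,(720,600),interpolation=2)[:,:,::-1])
```

```text
(no output)
```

View pics/i.png

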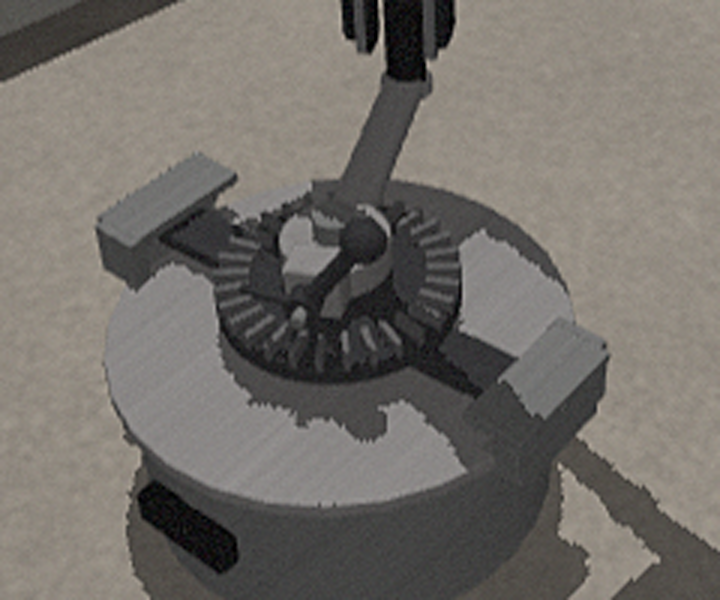

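The bar lies under both catches (far corner at 162,237, as predicted for yaw 0), and the lever still leans counter-clockwise. Now I let go and rise.

Call:
play_rows(motion=[[[0,0,0,0,0,0,60],[0,0,0,0,0,0,60],[0,0,0,0,0,0,60],[0,0,0,0,0,0,60],[0,0,-20,0,0,0,60],[0,0,-20,0,0,0,60],[0,0,-20,0,0,0,60],[0,0,-20,0,0,0,60],[0,0,-20,0,0,0,60],[0,0,0,0,0,0,60],[0,0,0,0,0,0,60]]])

```text
time: 14.05
eef_pos: [0.654, 0.0149, 0.2821]
tcp_rot: [0.464, 0.886, 0.0, 0.0]
contact_force: [-0.5, 0.4, -0.5]
width: 0.702
gripper_force: 0.0
```

Run:
```python
from h import *
b=r.camera("side")[190:390,150:390]
cv2.imwrite("pics/j.png",cv2.resize(b,(720,600),interpolation=2)[:,:,::-1])
```

```text
(no output)
```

View pics/j.png

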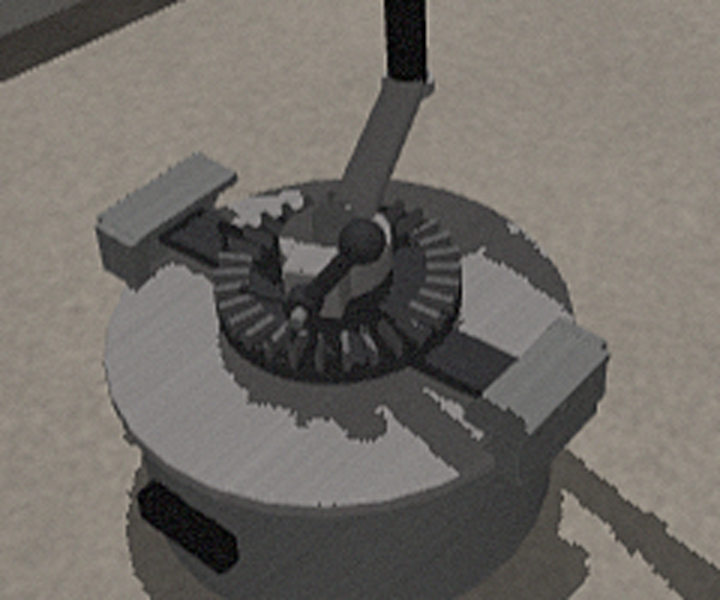

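The bar is under both catches, the lever is counter-clockwise, and the gripper is clear of everything.

```bash
python3 -c "
from bench import r
print(r.hand_in())"
```

```text
the job is handed in; nothing more can be done
None
```

I flipped the lever to counter-clockwise, ratcheted the bar under both catches (about 0 rad by camera), let go and handed in at about 14 s; the hand-in gave no verdict.

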